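Set a bracket plate to the scribed line along the fence

TASK

Without lifting it off the layout plate, push the aluminium bracket plate back until its whole back edge is pressed home against the steel fence, firmly but gently, and then slide it to the right along the fence until its right-hand edge lies exactly on the long scribed line, where nothing stops it. With the edge on the line press it home against the fence once more (or keep it pressed), and leave it there square, letting go and leaving everything else alone.

Things in the scene. Friction and masses are not known exactly. Their poses are not given: they have to be found in the camera images.
- layout: fixed dark steel layout plate on the bench, 300 mm (its x) by 500 mm (its y) and 12 mm thick; origin at the centre of its underside, so its top face is 12 mm above the origin. Its +x points away from the robot (back, to the fence), its +y to the left. It is placed and turned differently each time. Nine short bright tick marks, 10 mm long, along its front edge have no meaning for the job.
- fence_mount: fixed carrier of the fence: two dark blocks, 45 by 20 mm, 10 mm high, at layout y = +235 and -235 mm; origin on the layout plate's top at layout x = +82.5 mm, y = 0, axes as the layout plate's. It carries the fence, a straight light-grey steel bar parallel to the layout plate's y, 450 mm long, 25 mm deep, 22 mm high, with three screw heads 6 mm higher.
- fence_nearest (a point): where the middle of the fence's front (robot-side) face would be at its nearest setting: layout x = +70 mm, y = 0, 11 mm above the layout plate's top. The fence is clamped in a different place each time, its face anywhere from here to fence_farthest; its true setting is not measured and must be felt, or seen.
- fence_farthest (a point): the same for its farthest setting, layout x = +90 mm. Pressed home means at least 4 N on the fence, over and above the push it takes to slide the bracket plate, edge flat along it, kept up for about half a second; more than 30 N on the fence knocks it out of true and spoils the job.
- line (a point): point on the long scribed line, on the layout plate's top face, at layout x = 0, y = -85 mm; axes as the layout plate's. The line is bright, 2 mm wide, straight along the layout plate's x, from near the front edge to the fence and on under it; it has no height and stops nothing.
- plate: loose flat aluminium bracket plate, 95 mm (its x, front to back) by 120 mm (its y) and 15 mm thick, about 0.3 to 0.6 kg, with a 28 mm and two 12 mm holes through it; too wide to be gripped. Origin at the centre of its underside; at zero yaw to the layout plate its +x edge faces the fence (back) and its -y edge is the right-hand edge. It lies flat on the layout plate left of the line, a little askew and roughly 10 to 70 mm short of the fence. It slides with 1.5 to 7 N of push.
- plate_right_back (a point): back right lower corner of the bracket plate, plate frame (+47.5, -60, 0) mm
- plate_right_front (a point): front right lower corner of the bracket plate, plate frame (-47.5, -60, 0) mm
- plate_left_back (a point): back left lower corner of the bracket plate, plate frame (+47.5, +60, 0) mm
- socket: a steel wrench socket, 28 mm across and 38 mm tall, standing on the front right part of the layout plate; bystander, to be left alone; origin at the centre of its underside
- bearing_cup: a round stepped steel bearing part, 48 mm across and 22 mm tall, standing on the layout plate to the right of the long line; bystander, to be left alone; origin at the centre of its underside
- wrench: a steel wrench, 190 mm long, lying on the bench; bystander, to be left alone; origin on its length, at bench level
- screwdriver: a black-handled screwdriver, 200 mm long, lying on the bench; bystander, to be left alone; origin on its length, at bench level
- oil_bottle: a grey bottle, 70 mm across and 190 mm tall, on the bench to the left; bystander, to be left alone; origin at the centre of its underside
- grease_can: a can, 84 mm across and 110 mm tall, on the bench to the right; bystander, to be left alone; origin at the centre of its underside
- hammer: a hammer, 280 mm long, lying on the bench to the right; bystander, to be left alone; origin on its length, at bench level
Mind the look-alikes: they are no part of the job. What is shaped like the plate but yellow is not meant.

How it is judged:
By the outcome, as a careful person would: the job done as asked, in the order asked, and still so for the second after the job is handed in, with the robot touching nothing.
It also fails if it takes over 72 s, if anything falls off the work surface, if the arm or the gripper's body presses on something with over 40 N, if the wrist force passes 120 N, or if a joint passes its speed limit or range.

ROBOT

A 6-joint arm with a two-finger parallel gripper is mounted at the origin on the work surface. World frame = base frame: x ahead of the robot, y to its left, z up, the work surface at z = 0. Lengths are in m, angles in rad, forces in N, time in s.
With the tool pointing down it reaches from about 0.4 to 0.825 m from the base axis. Payload 7 kg.
Tool frame: the origin (TCP) lies on the front face of the gripper's body, between the roots of the fingers; the fingertips stand 66 mm ahead of it and the grasp point (between the pads) lies 47 mm ahead of it; z points along the fingers, y is the line along which they close (so a half turn about z gives the same grasp; the last joint's range is limited). The gripper opens to 88 mm and grips with 3 to 60 N. Pads are 19 mm wide; open, the fingers measure 130 mm over their backs; the gripper's body (78 mm by 193 mm) begins 47 mm behind the grasp point.
Start: joints at [1.581, 0.359, 0.012, 0, -1.224, -0.288], TCP at [0.185, 0.649, 0.292] pointing down, gripper open.
Joint ranges: [-3.07, 3.07], [-1.43, 2.12], [-1.02, 1.25], [-3.03, 1.67], [-3.05, -0], [-3.03, 3.03]. Speed limits (rad/s): [2.39, 2.39, 3.01, 3.14, 3.14, 3.14].

INTERFACE

Orientations are given as [roll, pitch, yaw] about the fixed x, y, z axes, in that order (R = Rz(yaw) Ry(pitch) Rx(roll)).
In Python, from station import arm gives the robot as it stands. The module is installed in compiled form; this text tells all that it offers.
- The arm moves only by the tool move_arm, never from a script. Its argument "increments" is a list of rows, each an object of numbers: "jaw": the gripper command: -1 is shut, 1 is fully open, values between are in proportion; "dx", "dy", "dz": the shift along the tool's x, y, z in m; "twist": the turn about the tool's z in rad. A call has 1 to 12 rows; each row shifts and turns the commanded pose from where the row before left it, along the tool's axes as they then stand; what a row does not reach is not made up. A row lasts 1/12 s, in which the tool goes at most 41.7 mm and 7.16 degrees, less where a joint would pass 70% of its speed; a pose out of reach is approached as far as the arm can. A call is refused whole if a number of a shift passes 0.0417 or a number of a turn 0.125, either way. A call with a gripper value outside its range is refused whole. The fingers move at their own pace and stop on an object; "force" is the grip in N (left out, the last holds). Time passes only in rows, so rows that do not move let the fingers close. It gives the time, the measured TCP pose, the force, the opening and the grip force at its end, in the units of the state.
- arm.get_state(): the state, without advancing time (a new reading comes with each control period).
- arm.grab_frame(name): name is "side" or "top" or "wrist"; returns the picture (400x640x3 uint8, blue, green, red); there is no depth.
- arm.camera_info(name): a dict with "K" (3x3 intrinsics, pixels), "k1" (the pictures are not rectified: a ray, as slopes to the right and down, at radius r is drawn at 1 + k1 r^2 times it, then the intrinsics apply), "extrinsics" (4x4, takes a point from camera to world coordinates). Camera axes: x right, y down, z forward; pixel columns grow to the right and rows downward; lengths in m; the calibration is good to about 2 mm. A picture is of the moment at which its call begins: read the wrist's pose just before it. camera_info takes no time and is no camera call; for the wrist camera it gives the pose at the moment of the call.
- arm.job_done(): hands the job in; it is judged then, once.
Trained networks look in the newest picture that a camera, given by its name, has taken for a name from the list of things; names that differ only in an ending like _2 or _b are one class to them, and where a whole thing is asked for, a point or a joint stands for the part that bears it (a point fixed in the world has none). Each returns a list of dicts, best first, with "score" (0 to 1); they miss things now and then, are a little off and sometimes report something else, mostly with a low value. They report only what shows in the picture. A call takes as long as a camera call. They do not tell look-alikes from the thing itself.
- arm.find_in(camera, name): "position" ([x, y, z] in m, in world coordinates, good to about 4 mm: the middle of the surface that is visible of it).
- arm.silhouettes(camera, name): "pixels" (400x640 bool, what is visible of it).
- arm.pinpoint(camera, name): "position" ([x, y, z] in m, in world coordinates, good to about 4 mm: a listed point, or the origin of a listed thing).
The state is a dict: "t": time; "q": joint angles; "qd": joint speeds; "joint_efforts": joint torques, N m; "eef_pos": TCP position; "ee_rot": TCP orientation; "force": force on the tool from outside, world axes, zero at the start; "moment": the same for the moment, N m; "width": finger opening in m; "gripper_force": force on a finger pad.
Only numpy, scipy, OpenCV 4.12 (cv2) and the standard library are available. Lean on these libraries where they do the work, as an engineer would, in place of code of your own. Each camera call takes 0.05 s, during which the arm holds its last target. There are 200 camera calls.

## Working session

There is one attempt and no reset: what is moved stays moved. The work goes in short steps, Python scripts to look and compute and a tool call to move; the robot and the scene stay as the last step left them, time stands still between calls to the robot, and variables do not carry over. Pictures are saved under pics/ and viewed, at most 10 in all, crops included, and the job is handed in when it is done.

Besides the shell and the picture viewer there is one more tool, called as name([rows], argument=value, ...), one row to a line, values as JSON. move_arm: Moves the arm, as the interface text tells. Its arguments: {"type":"object","properties":{"increments":{"type":"array"},"force":{"type":"number"}},"required":["increments"]}

```bash
mkdir -p pics
cat > h.py <<'E'
import numpy as np, cv2
from station import arm
def cam(n):
    c=arm.camera_info(n); return np.array(c["K"],float),float(c["k1"]),np.array(c["extrinsics"],float)
def proj(n,P,c=None):
    K,k1,E=c or cam(n); P=np.atleast_2d(P); p=(P-E[:3,3])@E[:3,:3]; s=p[:,:2]/p[:,2:]
    s=s*(1+k1*(s**2).sum(1,keepdims=True)); return s@K[:2,:2].T+K[:2,2]
def ray(n,uv,z,c=None):
    K,k1,E=c or cam(n); uv=np.atleast_2d(np.array(uv,float))
    d=(uv-K[:2,2])@np.linalg.inv(K[:2,:2]).T; s=d.copy()
    for _ in range(20): s=d/(1+k1*(s**2).sum(1,keepdims=True))
    r=np.c_[s,np.ones(len(s))]@E[:3,:3].T; t=(z-E[2,3])/r[:,2]; return E[:3,3]+t[:,None]*r
E
python3 - <<'E'
from h import *
np.set_printoptions(precision=4,suppress=True)
s=arm.get_state(); print({k:np.round(v,4) for k,v in s.items()})
ims=[]
for n in("top","side"):
    im=arm.grab_frame(n); cv2.imwrite(f"pics/{n}0.png",im)
    c=cam(n); print(n,c[1],c[2])
    for t in("layout","fence_mount","line","plate","plate_right_back","plate_right_front","plate_left_back","socket","bearing_cup","fence_nearest","fence_farthest"):
        for d in arm.pinpoint(n,t)[:2]:
            p=np.array(d["position"]); print(t,round(d["score"],2),p,proj(n,p)[0].round(0))
E
```

```text
{'t': np.float64(0.0), 'q': array([ 1.5811,  0.3594,  0.0111, -0.0003, -1.2241, -0.2881]), 'qd': array([ 0.0006,  0.0012, -0.    , -0.0007,  0.0009,  0.    ]), 'joint_efforts': array([  0.    , -58.2723,  29.305 ,   6.9972,   0.0069,  -0.0002]), 'eef_pos': array([0.185 , 0.6487, 0.2912]), 'ee_rot': array([ 3.1399, -0.0002, -0.2779]), 'force': array([-0.228 ,  0.1001,  0.108 ]), 'moment': array([-0.0242,  0.0106, -0.0063]), 'gripper_force': np.float64(0.0), 'width': np.float64(0.0874)}
top -0.04094029156763364 [[-0.0059 -0.9829  0.1842  0.1461]
 [-1.      0.0046 -0.0073  0.0253]
 [ 0.0064 -0.1842 -0.9829  1.8267]
 [ 0.      0.      0.      1.    ]]
layout 0.73 [ 0.5445 -0.0025 -0.0032] [323. 198.]
fence_mount 0.59 [0.6296 0.0099 0.0129] [320. 175.]
fence_mount 0.35 [0.6631 0.4367 0.0012] [203. 167.]
line 0.75 [ 0.5547 -0.0861  0.0111] [346. 195.]
line 0.72 [ 0.3487 -0.3934  0.0019] [433. 251.]
plate 0.96 [0.533  0.0412 0.0123] [311. 201.]
plate 0.7 [ 0.2938 -0.2225 -0.0006] [386. 267.]
plate_right_back 0.84 [ 0.4906  0.2814 -0.0053] [245. 214.]
plate_right_back 0.8 [ 0.3658 -0.1905 -0
[... 898 characters left out ...]
 [0.5296 0.0398 0.0134] [327. 196.]
plate 0.79 [ 0.2944 -0.2171  0.0008] [271. 288.]
plate_right_back 0.95 [0.4916 0.2837 0.0021] [292. 160.]
plate_right_back 0.95 [0.5741 0.6127 0.0028] [289. 115.]
plate_right_front 0.84 [ 0.5019 -0.0307  0.0091] [327. 214.]
plate_right_front 0.78 [ 0.3433 -0.2831  0.0023] [300. 305.]
plate_left_back 0.97 [ 0.2511 -0.1586 -0.0043] [248. 275.]
plate_left_back 0.9 [0.5601 0.1104 0.0096] [329. 182.]
socket 0.51 [ 0.444  -0.1631  0.0095] [324. 253.]
bearing_cup 0.79 [ 0.593  -0.1733  0.015 ] [380. 239.]
bearing_cup 0.64 [0.6283 0.0025 0.0138] [363. 197.]
fence_nearest 0.85 [0.6137 0.0086 0.0249] [358. 193.]
fence_farthest 0.81 [0.6332 0.0134 0.0223] [363. 192.]
```

View pics/top0.png

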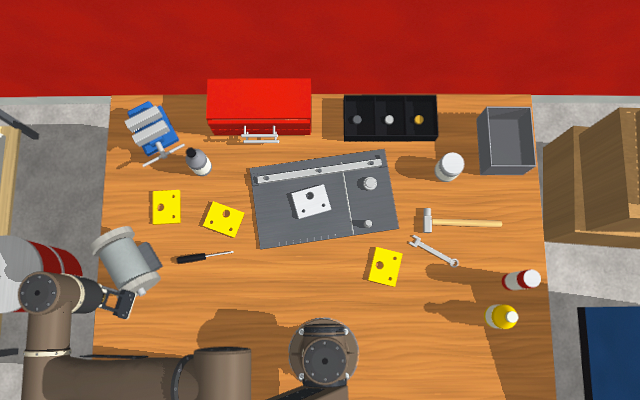

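View pics/side0.png

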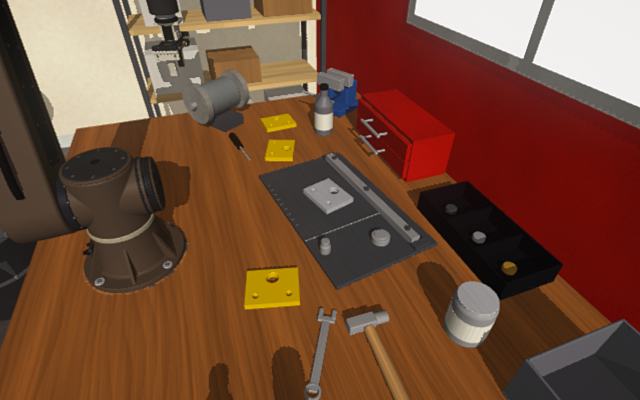

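Candidates for the plate in the top view are yellow plates at about (166,207), (223,219) and (384,266), and the silver one on the layout plate at (311,201). I choose the silver one. It lies left of the scribed line (x≈346–352), with the fence behind it from (257,181) to (382,160). I'll go above it for a close look.

move_arm([
  {"dx": 0.025, "dy": 0.025},
  {"dx": 0.025, "dy": 0.025},
  {"dx": 0.025, "dy": 0.025},
  {"dx": 0.025, "dy": 0.025},
  {"dx": 0.025, "dy": 0.025},
  {"dx": 0.025, "dy": 0.025},
  {"dx": 0.025, "dy": 0.025},
  {"dx": 0.025, "dy": 0.025},
  {"dx": 0.025, "dy": 0.025},
  {"dx": 0.025, "dy": 0.025},
  {"dx": 0.025, "dy": 0.025},
  {"dx": 0.025, "dy": 0.025},
])

```text
$.increments[0]: bad value
```

move_arm([
  {"dx": 0.025, "dy": 0.025},
  {"dx": 0.025, "dy": 0.025},
  {"dx": 0.025, "dy": 0.025},
  {"dx": 0.025, "dy": 0.025},
  {"dx": 0.025, "dy": 0.025},
  {"twist": -0.11},
  {"twist": -0.11},
  {"twist": -0.11},
  {"twist": -0.11},
  {"twist": 0},
])

```text
$.increments[0]: bad value
```

Run:
```python
from h import *
np.set_printoptions(precision=4,suppress=True)
s=arm.get_state(); print(s["t"],s["q"],s["eef_pos"],s["ee_rot"],s["force"])
n="wrist";c=cam(n);im=arm.grab_frame(n); cv2.imwrite("pics/w1.png",im); print(c)
np.save("w1cam.npy",np.array([c[0],c[1],c[2]],dtype=object),allow_pickle=True)
for t in("layout","fence_mount","line","plate","plate_right_back","plate_right_front","plate_left_back","fence_nearest","socket","bearing_cup"):
    for d in arm.pinpoint(n,t)[:2]:
        p=np.array(d["position"]); print(t,round(d["score"],2),p,proj(n,p,c)[0].round(0))
```

```text
1.2 [ 1.5811  0.3586  0.0119  0.     -1.2241 -0.2881] [0.1851 0.6491 0.2922] [-3.1415  0.     -0.2778] [-0.7814  0.57   -0.3012]
(array([[287.9217,   0.    , 318.5359],
       [  0.    , 287.9217, 203.9544],
       [  0.    ,   0.    ,   1.    ]]), -0.013932825037780398, array([[-0.2741, -0.9277, -0.2534,  0.254 ],
       [-0.9617,  0.2642,  0.0728,  0.631 ],
       [-0.0006,  0.2637, -0.9646,  0.3849],
       [ 0.    ,  0.    ,  0.    ,  1.    ]]))
```

View pics/w1.png

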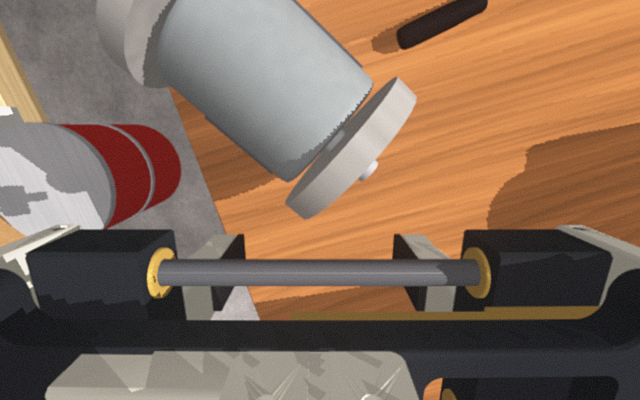

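The wrist view shows the motor ahead at (270,90), with the fingers at the bottom of the picture. The move was refused, probably because a row needs every field. I'll fill in all fields and rise a little first.

move_arm([
  {"jaw": 1, "dx": 0, "dy": 0, "dz": -0.03, "twist": 0},
  {"jaw": 1, "dx": 0, "dy": 0.025, "dz": -0.03, "twist": 0},
  {"jaw": 1, "dx": 0.025, "dy": 0.025, "dz": 0, "twist": 0},
  {"jaw": 1, "dx": 0.025, "dy": 0.025, "dz": 0, "twist": 0},
  {"jaw": 1, "dx": 0.025, "dy": 0.025, "dz": 0, "twist": 0},
  {"jaw": 1, "dx": 0.025, "dy": 0.025, "dz": 0, "twist": 0},
  {"jaw": 1, "dx": 0.025, "dy": 0.025, "dz": 0, "twist": 0},
  {"jaw": 1, "dx": 0.025, "dy": 0.025, "dz": 0, "twist": 0},
  {"jaw": 1, "dx": 0.025, "dy": 0.025, "dz": 0, "twist": 0},
  {"jaw": 1, "dx": 0.025, "dy": 0.025, "dz": 0, "twist": 0},
  {"jaw": 1, "dx": 0.025, "dy": 0.025, "dz": 0, "twist": 0},
  {"jaw": 1, "dx": 0.025, "dy": 0.025, "dz": 0, "twist": 0},
], force=20)

```text
t: 2.75
eef_pos: [0.3505, 0.3144, 0.3525]
ee_rot: [-3.141, -0.0, -0.277]
force: [0.8, -0.0, -0.1]
width: 0.0876
gripper_force: 0.0
```

move_arm([
  {"jaw": 1, "dx": 0.02, "dy": 0.026, "dz": 0.01, "twist": 0},
  {"jaw": 1, "dx": 0.02, "dy": 0.026, "dz": 0.01, "twist": 0},
  {"jaw": 1, "dx": 0.02, "dy": 0.026, "dz": 0.01, "twist": 0},
  {"jaw": 1, "dx": 0.02, "dy": 0.026, "dz": 0.01, "twist": 0},
  {"jaw": 1, "dx": 0.02, "dy": 0.026, "dz": 0.01, "twist": 0},
  {"jaw": 1, "dx": 0.02, "dy": 0.026, "dz": 0.01, "twist": 0},
  {"jaw": 1, "dx": 0.02, "dy": 0.026, "dz": 0.01, "twist": 0},
  {"jaw": 1, "dx": 0.02, "dy": 0.026, "dz": 0.01, "twist": -0.11},
  {"jaw": 1, "dx": 0.02, "dy": 0.02, "dz": 0.01, "twist": -0.11},
  {"jaw": 1, "dx": 0, "dy": 0.02, "dz": 0.01, "twist": -0.11},
  {"jaw": 1, "dx": 0, "dy": 0, "dz": 0, "twist": -0.1},
  {"jaw": 1, "dx": 0, "dy": 0, "dz": 0, "twist": 0},
])

```text
t: 3.75
eef_pos: [0.4616, 0.0286, 0.2518]
ee_rot: [3.141, 0.001, 0.151]
force: [0.1, -0.2, 0.0]
width: 0.0874
gripper_force: 0.0
```

Run:
```python
from h import *
np.set_printoptions(precision=4,suppress=True)
s=arm.get_state(); print(s["t"],s["q"],s["eef_pos"],s["ee_rot"],s["force"])
n="wrist";c=cam(n);im=arm.grab_frame(n); cv2.imwrite("pics/w2.png",im)
import pickle; pickle.dump(c,open("w2.pkl","wb"))
for t in("layout","fence_mount","line","plate","plate_right_back","plate_right_front","plate_left_back","fence_nearest","socket","bearing_cup"):
    for d in arm.pinpoint(n,t)[:1]:
        p=np.array(d["position"]); print(t,round(d["score"],2),p,proj(n,p,c)[0].round(0))
```

```text
3.75 [ 0.4895  0.0366 -0.4967 -0.     -1.0387  1.2328] [0.4616 0.0286 0.2518] [3.1412 0.0012 0.1515] [ 0.1211 -0.1861  0.0121]
layout 0.48 [0.6358 0.0069 0.0257] [368.  23.]
fence_mount 0.75 [0.6204 0.0077 0.0136] [363.  43.]
line 0.95 [ 0.5558 -0.0882  0.0113] [436. 122.]
plate 0.88 [ 0.468   0.3504 -0.0047] [ 55. 141.]
plate_right_back 0.97 [0.4931 0.2801 0.0001] [111. 128.]
plate_right_front 0.81 [ 0.5013 -0.0331  0.012 ] [378. 163.]
plate_left_back 0.65 [0.5382 0.3894 0.    ] [12. 73.]
fence_nearest 0.78 [0.6089 0.0062 0.0215] [363.  54.]
socket 0.69 [ 0.4475 -0.1587  0.0078] [468. 221.]
bearing_cup 0.63 [ 0.5947 -0.1717  0.0119] [519.  98.]
```

View pics/w2.png

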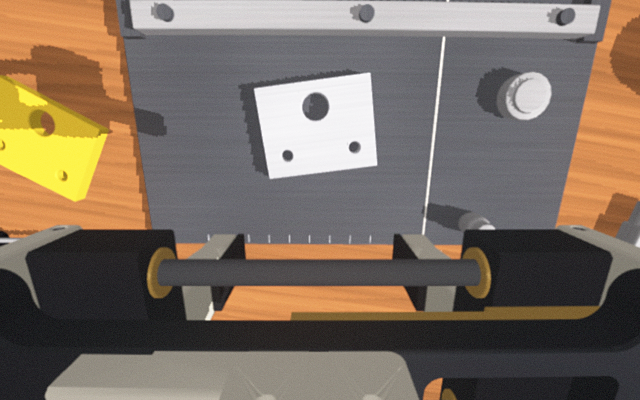

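The wrist view shows the silver plate: its corners are at about (255,88), (370,73), (377,166) and (269,178). The scribed line runs (444,37)–(424,230), the fence's front edge is near row 35, the cup is at (525,95) and the socket is at (478,222). I choose the silver plate; the yellow one is at (50,135), off the layout plate.

```bash
cat >> h.py <<'E'
def fitline(pts):
    vx,vy,x,y=cv2.fitLine(np.float32(pts),cv2.DIST_HUBER,0,1e-4,1e-4).ravel(); return np.array([x,y]),np.array([vx,vy])
def measure(im,c,n="wrist",seed=(345,140)):
    """plate corners (top face, world) + scribed line"""
    g=cv2.cvtColor(im,cv2.COLOR_BGR2GRAY)
    m=((g>150)&(np.ptp(im.astype(int),axis=2)<30)).astype(np.uint8)
    k,l=cv2.connectedComponents(m); m=(l==l[seed[1],seed[0]]).astype(np.uint8)
    ct=max(cv2.findContours(m,0,cv2.CHAIN_APPROX_NONE)[0],key=cv2.contourArea)
    hull=cv2.convexHull(ct); q=cv2.boxPoints(cv2.minAreaRect(ct))
    q4=cv2.approxPolyDP(hull,8,True).reshape(-1,2)
    return m,ct.reshape(-1,2).astype(float),q4
E
python3 - <<'E'
from h import *
import pickle
np.set_printoptions(precision=4,suppress=True)
im=cv2.imread("pics/w2.png"); c=pickle.load(open("w2.pkl","rb"))
m,ct,q=measure(im,c); print(q, m.sum())
W=ray("w",ct,0.027,c)[:,:2]; Q=ray("w",q,0.027,c)[:,:2]; print(Q)
r=cv2.minAreaRect(np.float32(W*1000)); print("rect",r, cv2.boxPoints(r))
g=cv2.cvtColor(im,cv2.COLOR_BGR2GRAY).astype(float)
# scribed line centroid per row
L=[]
for v in range(45,195,3):
    u0=444-(v-37)*20/193; a=int(u0)-6; w=np.clip(g[v,a:a+13]-g[v,a:a+13].min()-40,0,None)
    if w.sum()>30: L.append((a+(w*np.arange(13)).sum()/w.sum(),v))
X=ray("w",L,0.012,c)[:,:2]; p,d=fitline(X); d*=np.sign(d[0]); print("line",p,d,"yaw",np.arctan2(d[1],d[0]),len(L),np.abs((X-p)@[-d[1],d[0]]).max())
# fence front: column profiles
F=[]
for u in list(range(200,430,40))+[500,540]:
    print(u,g[20:48,u].astype(int))
E
```

```text
[[369  72]
 [377 164]
 [269 178]
 [254  88]] 9865
[[ 0.5919 -0.0022]
 [ 0.5012 -0.0292]
 [ 0.4677  0.0868]
 [ 0.559   0.1122]]
rect ((529.454345703125, 41.62113571166992), (96.49292755126953, 121.36518096923828), 15.94603443145752) [[466.3929  86.7139]
 [499.7358 -29.9813]
 [592.5157  -3.4716]
 [559.1729 113.2236]]
line [ 0.5676 -0.0849] [0.9894 0.1451] yaw 0.14562695 50 0.00012570202417545588
200 [214 212 218 216 218 211 212 209 188 137 133 134 129 131 121 111 103 107
 101 106 104 102 106 105 102  99 103 101]
240 [218 214 215 212 211 208 207 210 189 145 130 137 128 138 125 114 110 108
 108 112 109 119 107 108 109 111 105 102]
280 [217 215 216 209 209 208 212 204 180 152 134 133 133 134 131 116 108 107
 109 109 117 107 111 107 113 110 111 107]
320 [214 215 214 208 209 209 209 206 189 158 132 129 129 137 130 117 114 105
 108 109 110 108 102 108 108 111 107 116]
360 [121 181 204 209 211 208 208 211 199 168 132 126 126 129 122 127 111 110
 111 107 111 117 116 113 102 111 111 110]
400 [207 207 209 210 208 212 213 210 204 179 146 133 125 130 129 123 113 109
 112 111 106 107 107 104 110 108 111 109]
500 [215 216 214 208 215 216 212 215 211 216 200 165 138 125 133 131 129 119
 113 102 108 106 108 108 106 104 106 107]
540 [213 214 217 211 209 216 216 213 211 214 213 194 162 134 125 130 129 125
 120 105 108 105 112 112 109 110 106 109]
```

```bash
cat >> h.py <<'E'
YAW=0.1456
ex=np.array([np.cos(YAW),np.sin(YAW)]); ey=np.array([-ex[1],ex[0]])
LP=np.array([0.5676,-0.0849])          # a point on the scribed line
def lay(p): # layout coords in mm: x along line from arbitrary origin 0, y relative to the line
    p=np.asarray(p)[...,:2]; return np.stack([p@ex*1000,(p-LP)@ey*1000],-1)
def world(x,y): return (x*ex+ (LP@ey*1000+y)*ey)/1000
E
python3 - <<'E'
from h import *
import pickle
np.set_printoptions(precision=4,suppress=True)
im=cv2.imread("pics/w2.png"); c=pickle.load(open("w2.pkl","rb"))
g=cv2.cvtColor(im,cv2.COLOR_BGR2GRAY).astype(float); F=[];B=[]
for u in list(range(180,430,20))+list(range(470,550,20)):
    col=cv2.GaussianBlur(g,(9,1),0)[:,u]
    v=24+np.argmin(np.diff(col[24:36])); 
    seg=col[24:36]; t=170; i=np.where((seg[:-1]>=t)&(seg[1:]<t))[0]
    if len(i): i=i[0]; F.append((u,24+i+(seg[i]-t)/(seg[i]-seg[i+1])))
    seg=col[32:42]; t=119; i=np.where((seg[:-1]>=t)&(seg[1:]<t))[0]
    if len(i): i=i[-1]; B.append((u,32+i+(seg[i]-t)/(seg[i]-seg[i+1])))
for nm,P,z in(("top",F,.034),("bottom",B,.012)):
    X=lay(ray("w",P,z,c)); p,d=fitline(X); print(nm,np.median(X[:,0]),X[:,0].std(),p,d,len(P))
R=np.array([[466.4,86.7],[499.7,-30],[592.5,-3.5],[559.2,113.2]])/1e3; print("plate FL FR BR BL",lay(R))
for nm,p in(("socket",(0.446,-0.160)),("cup",(0.595,-0.172)),("tcp",(0.4616,0.0286))): print(nm,lay(p))
for xy in [(520,60)]: print(world(*xy))
E
```

```text
top 622.4754883098817 0.06891620445533328 [622.4702 104.2422] [0.0002 1.    ] 17
bottom 623.0151887291105 0.13346170633807017 [623.0156  87.6965] [ 0.0002 -1.    ] 17
plate FL FR BR BL [[474.044  184.467 ]
 [490.0601  64.1705]
 [585.723   76.9261]
 [569.7069 197.2226]]
socket [418.0671 -56.6629]
cup [563.7495 -90.1538]
tcp [460.8653 127.6782]
[ 0.5299 -0.0298]
```

Measured in layout axes, the fence face is at 622.7, with consistent readings from its top and bottom edges. The plate is 37–53 mm short of it and skewed by +7.6°, with its right edge 64–77 mm left of the line. I'll go down in front of the plate with the fingers part-opened as a two-point pusher.

move_arm([
  {"jaw": 0.1, "dx": -0.014, "dy": -0.002, "dz": 0.02, "twist": 0.006},
  {"jaw": 0.1, "dx": 0, "dy": 0, "dz": 0.03, "twist": 0},
  {"jaw": 0.1, "dx": 0, "dy": 0, "dz": 0.03, "twist": 0},
  {"jaw": 0.1, "dx": 0, "dy": 0, "dz": 0.03, "twist": 0},
  {"jaw": 0.1, "dx": 0, "dy": 0, "dz": 0.03, "twist": 0},
  {"jaw": 0.1, "dx": 0, "dy": 0, "dz": 0.02, "twist": 0},
  {"jaw": 0.1, "dx": 0, "dy": 0, "dz": 0.005, "twist": 0},
  {"jaw": 0.1, "dx": 0, "dy": 0, "dz": 0, "twist": 0},
  {"jaw": 0.1, "dx": 0, "dy": 0, "dz": 0, "twist": 0},
])

```text
t: 5.05
eef_pos: [0.4482, 0.0301, 0.0881]
ee_rot: [3.141, -0.0, 0.144]
force: [-0.5, 0.4, 1.3]
width: 0.0484
gripper_force: 0.0
```

```bash
cat > st.py <<'E'
from h import *
np.set_printoptions(precision=4,suppress=True)
s=arm.get_state(); p=lay(s["eef_pos"]); f=s["force"]
print("t",s["t"],"lay",p.round(2),"z",s["eef_pos"][2].round(4),"yaw",s["ee_rot"][2]-YAW,"F lay x,y,z",(f[:2]@ex).round(2),(f[:2]@ey).round(2),f[2].round(2),"M",s["moment"],"w",s["width"])
E
python3 st.py
```

```text
t 5.05 lay [447.8  131.07] z 0.0881 yaw -0.0017585628278005694 F lay x,y,z -0.4 0.44 1.27 M [-0.0081 -0.0556  0.0545] w 0.04840837512503338
```

move_arm([
  {"jaw": 0.1, "dx": 0, "dy": 0, "dz": 0.005, "twist": 0},
  {"jaw": 0.1, "dx": 0.004, "dy": 0, "dz": 0, "twist": 0},
  {"jaw": 0.1, "dx": 0.004, "dy": 0, "dz": 0, "twist": 0},
  {"jaw": 0.1, "dx": 0.004, "dy": 0, "dz": 0, "twist": 0},
  {"jaw": 0.1, "dx": 0.004, "dy": 0, "dz": 0, "twist": 0},
  {"jaw": 0.1, "dx": 0.004, "dy": 0, "dz": 0, "twist": 0},
  {"jaw": 0.1, "dx": 0.004, "dy": 0, "dz": 0, "twist": 0},
  {"jaw": 0.1, "dx": 0.004, "dy": 0, "dz": 0, "twist": 0},
  {"jaw": 0.1, "dx": 0.004, "dy": 0, "dz": 0, "twist": 0},
])

```text
t: 5.8
eef_pos: [0.4793, 0.0343, 0.0823]
ee_rot: [3.141, 0.001, 0.143]
force: [-3.7, 0.7, 1.6]
width: 0.0486
gripper_force: 1.5
```

```bash
python3 st.py
```

```text
t 5.8 lay [479.24 130.76] z 0.0823 yaw -0.002186075575356272 F lay x,y,z -3.55 1.21 1.56 M [0.4396 1.1672 0.1594] w 0.048564803252163335
```

move_arm([
  {"jaw": 0.1, "dx": 0.003, "dy": 0, "dz": 0, "twist": -0.002},
  {"jaw": 0.1, "dx": 0.003, "dy": 0, "dz": 0, "twist": 0},
  {"jaw": 0.1, "dx": 0.003, "dy": 0, "dz": 0, "twist": 0},
  {"jaw": 0.1, "dx": 0.003, "dy": 0, "dz": 0, "twist": 0},
  {"jaw": 0.1, "dx": 0.003, "dy": 0, "dz": 0, "twist": 0},
  {"jaw": 0.1, "dx": 0.003, "dy": 0, "dz": 0, "twist": 0},
  {"jaw": 0.1, "dx": 0.003, "dy": 0, "dz": 0, "twist": 0},
  {"jaw": 0.1, "dx": 0.003, "dy": 0, "dz": 0, "twist": 0},
  {"jaw": 0.1, "dx": 0.003, "dy": 0, "dz": 0, "twist": 0},
])

```text
t: 6.55
eef_pos: [0.5064, 0.0383, 0.0823]
ee_rot: [-3.142, -0.0, 0.145]
force: [-1.9, 0.0, 0.5]
width: 0.0483
gripper_force: 1.0
```

```bash
python3 st.py
```

```text
t 6.55 lay [506.64 130.82] z 0.0823 yaw -0.00018851640736256003 F lay x,y,z -1.88 0.31 0.54 M [-0.1201  0.698   0.0037] w 0.048276725592625115
```

move_arm([
  {"jaw": 0.1, "dx": 0.002, "dy": 0, "dz": 0, "twist": 0},
  {"jaw": 0.1, "dx": 0.002, "dy": 0, "dz": 0, "twist": 0},
])

```text
t: 6.72
eef_pos: [0.5102, 0.0389, 0.0824]
ee_rot: [3.142, 0.0, 0.145]
force: [-2.4, 0.2, 0.2]
width: 0.0482
gripper_force: 1.3
```

```bash
python3 st.py
```

```text
t 6.7167 lay [510.41 130.78] z 0.0824 yaw -0.00021464189059156036 F lay x,y,z -2.37 0.59 0.18 M [-0.1617  0.9655 -0.0189] w 0.0482205717149002
```

move_arm([
  {"jaw": 0.1, "dx": 0.001, "dy": 0, "dz": 0, "twist": 0},
  {"jaw": 0.1, "dx": 0.001, "dy": 0, "dz": 0, "twist": 0},
  {"jaw": 0.1, "dx": 0.001, "dy": 0, "dz": 0, "twist": 0},
  {"jaw": 0.1, "dx": 0.001, "dy": 0, "dz": 0, "twist": 0},
])

```text
t: 7.05
eef_pos: [0.514, 0.0394, 0.0824]
ee_rot: [-3.142, -0.0, 0.145]
force: [-1.8, -1.0, -0.9]
width: 0.0485
gripper_force: 0.7
```

move_arm([
  {"jaw": 0.1, "dx": 0.001, "dy": 0, "dz": 0, "twist": 0},
  {"jaw": 0.1, "dx": 0.001, "dy": 0, "dz": 0, "twist": 0},
])

```text
t: 7.22
eef_pos: [0.5153, 0.0396, 0.0823]
ee_rot: [3.141, 0.001, 0.145]
force: [-7.0, 1.7, 5.9]
width: 0.0482
gripper_force: 3.8
```

move_arm([
  {"jaw": 0.1, "dx": 0.0007, "dy": 0, "dz": 0, "twist": 0},
  {"jaw": 0.1, "dx": 0.0003, "dy": 0, "dz": 0, "twist": 0},
])

```text
t: 7.38
eef_pos: [0.5155, 0.0396, 0.0823]
ee_rot: [3.141, 0.003, 0.145]
force: [-10.3, 2.0, 6.7]
width: 0.0482
gripper_force: 4.4
```

```bash
python3 st.py
```

```text
t 7.3833 lay [515.75 130.74] z 0.0823 yaw -0.0005349640153674007 F lay x,y,z -9.9 3.44 6.72 M [0.8597 3.3249 0.0589] w 0.04818873425236609
```

move_arm([
  {"jaw": 0.1, "dx": 0.0004, "dy": 0, "dz": 0, "twist": 0},
  {"jaw": 0.1, "dx": 0, "dy": 0, "dz": 0, "twist": 0},
  {"jaw": 0.1, "dx": 0, "dy": 0, "dz": 0, "twist": 0},
  {"jaw": 0.1, "dx": 0, "dy": 0, "dz": 0, "twist": 0},
  {"jaw": 0.1, "dx": 0, "dy": 0, "dz": 0, "twist": 0},
  {"jaw": 0.1, "dx": 0, "dy": 0, "dz": 0, "twist": 0},
  {"jaw": 0.1, "dx": 0, "dy": 0, "dz": 0, "twist": 0},
  {"jaw": 0.1, "dx": 0, "dy": 0, "dz": 0, "twist": 0},
])

```text
t: 8.05
eef_pos: [0.5155, 0.0396, 0.0823]
ee_rot: [3.141, 0.003, 0.145]
force: [-10.0, 2.7, 6.1]
width: 0.0479
gripper_force: 4.5
```

```bash
python3 st.py
```

```text
t 8.05 lay [515.76 130.71] z 0.0823 yaw -0.0004931026053701104 F lay x,y,z -9.49 4.08 6.14 M [0.8358 3.4181 0.0694] w 0.04790761632998948
```

Home contact is felt: about 10 N against a 2–2.5 N sliding push, held 0.66 s. I'll back off and look from above.

move_arm([
  {"jaw": 0.1, "dx": -0.005, "dy": 0, "dz": 0, "twist": 0},
  {"jaw": 0.1, "dx": -0.025, "dy": 0, "dz": 0, "twist": 0},
  {"jaw": 0.1, "dx": -0.025, "dy": 0, "dz": -0.03, "twist": 0},
  {"jaw": 0.1, "dx": 0, "dy": 0, "dz": -0.035, "twist": 0},
  {"jaw": 0.1, "dx": 0, "dy": 0, "dz": -0.035, "twist": 0},
  {"jaw": 0.1, "dx": 0, "dy": 0, "dz": -0.035, "twist": 0},
  {"jaw": 0.1, "dx": 0, "dy": 0, "dz": -0.035, "twist": 0},
  {"jaw": -0.3, "dx": 0, "dy": 0, "dz": 0, "twist": 0},
  {"jaw": -0.3, "dx": 0, "dy": 0, "dz": 0, "twist": 0},
])

```text
t: 8.8
eef_pos: [0.4643, 0.0326, 0.2552]
ee_rot: [-3.14, -0.007, 0.146]
force: [-0.3, -0.3, -0.9]
width: 0.0397
gripper_force: 0.0
```

```bash
python3 st.py
cat > look.py <<'E'
import sys,pickle
from h import *
np.set_printoptions(precision=3,suppress=True)
c=cam("wrist"); im=arm.grab_frame("wrist"); nm=sys.argv[1]; cv2.imwrite(f"pics/{nm}.png",im); pickle.dump(c,open(nm+".pkl","wb"))
g=cv2.cvtColor(im,cv2.COLOR_BGR2GRAY).astype(float)
s=lambda x,y,z:proj("w",np.r_[world(x,y),z],c)[0]
# edges sampled along a search line in layout coords at height z: position of strongest gradient
def edge(fix,lo,hi,ax,z,sgn):
    t=np.arange(lo,hi,0.25); out=[]
    for f in fix:
        P=np.array([np.r_[world(*( (a,f) if ax==0 else (f,a))),z] for a in t]); uv=proj("w",P,c).astype(np.float32)
        pr=cv2.remap(g.astype(np.float32),uv[:,:1],uv[:,1:],cv2.INTER_LINEAR).ravel()
        pr=cv2.GaussianBlur(pr.reshape(1,-1),(0,0),3).ravel(); d=sgn*np.gradient(pr); i=int(np.argmax(d))
        if d[i]>2: out.append((f,t[i]))
    out=np.array(out)
    if len(out)<3: return None
    k=np.polyfit(out[:,0],out[:,1],1); r=out[:,1]-np.polyval(k,out[:,0]); ok=abs(r)<=max(1,2*np.median(abs(r)))
    k=np.polyfit(out[ok,0],out[ok,1],1); return k[0]*1e3, np.median(out[ok,1]), len(out), r[ok].std()
a=[float(v) for v in sys.argv[2:]] # approx plate back x, right y
bx,ry=a
print("right edge y (slope mrad,pos)",edge(np.arange(bx-80,bx-15,5),ry-12,ry+12,1,.027,1))
print("left edge y",edge(np.arange(bx-80,bx-15,5),ry+108,ry+132,1,.027,-1))
print("front edge x",edge(np.arange(ry+10,ry+112,6),bx-107,bx-83,0,.027,1))
print("back edge x",edge(np.arange(ry+10,ry+112,6),bx-6,bx+6,0,.027,-1))
print("fence top x",edge(np.r_[np.arange(-60,ry-10,8),np.arange(ry+130,230,8)],bx-6,bx+8,0,.034,1))
print("line L",edge(np.arange(bx-130,bx-10,8),-4,3,1,.012,-1),"R",edge(np.arange(bx-130,bx-10,8),-4,3,1,.012,1))
E
python3 look.py w3 621 71
```

```text
t 8.8 lay [464.15 131.22] z 0.2552 yaw 0.00011423723685094478 F lay x,y,z -0.35 -0.27 -0.93 M [-0.1132  0.0649 -0.068 ] w 0.03965314727583428
right edge y (slope mrad,pos) (np.float64(9.824135541435889e-14), np.float64(64.25), 13, np.float64(0.06661733875264914))
left edge y (np.float64(-0.5494505494512294), np.float64(185.25), 13, np.float64(0.08961267269395935))
front edge x (np.float64(-7.313090186583421e-13), np.float64(527.0), 17, np.float64(0.0))
back edge x (np.float64(-3.8178060064832977e-13), np.float64(622.5), 17, np.float64(5.1800850491624e-14))
fence top x (np.float64(-0.3440734469751729), np.float64(622.5), 20, np.float64(0.11501599304585598))
line L (np.float64(2.9260448119680234e-15), np.float64(1.5), 15, np.float64(1.2733999435713964e-16)) R (np.float64(-0.7812500000000071), np.float64(-1.75), 15, np.float64(0.05621140651346685))
```

View pics/w3.png

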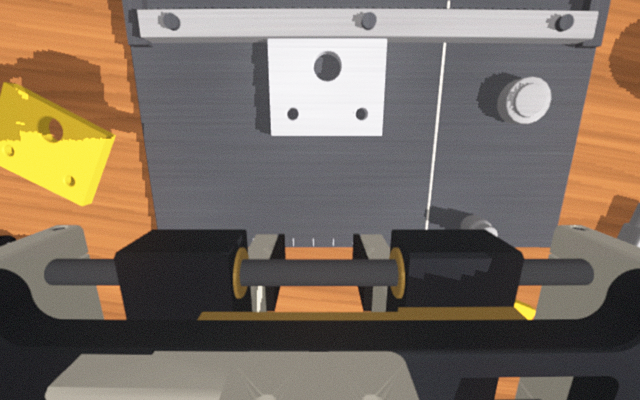

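The view shows the plate flush and square. Its back edge meets the fence at row 38, its right edge is at col 385 and the line is at col 443. It needs to go 64.6 mm right. I'll move left of the plate, turn 90° and use the two fingers on its left edge.

move_arm([
  {"jaw": -0.3, "dx": 0.027, "dy": -0.021, "dz": 0, "twist": 0},
  {"jaw": -0.3, "dx": 0.027, "dy": -0.021, "dz": 0, "twist": 0},
  {"jaw": -0.3, "dx": 0.027, "dy": -0.021, "dz": 0, "twist": 0},
  {"jaw": -0.3, "dx": 0.027, "dy": -0.021, "dz": 0, "twist": 0},
  {"jaw": -0.3, "dx": 0, "dy": 0, "dz": 0, "twist": 0.12},
  {"jaw": -0.3, "dx": 0, "dy": 0, "dz": 0, "twist": 0.12},
  {"jaw": -0.3, "dx": 0, "dy": 0, "dz": 0, "twist": 0.12},
  {"jaw": -0.3, "dx": 0, "dy": 0, "dz": 0, "twist": 0.12},
  {"jaw": -0.3, "dx": 0, "dy": 0, "dz": 0, "twist": 0.12},
  {"jaw": -0.3, "dx": 0, "dy": 0, "dz": 0, "twist": 0.12},
  {"jaw": -0.3, "dx": 0, "dy": 0, "dz": 0, "twist": 0.12},
  {"jaw": -0.3, "dx": 0, "dy": 0, "dz": 0, "twist": 0.12},
])

```text
t: 9.85
eef_pos: [0.5572, 0.1305, 0.2506]
ee_rot: [3.139, 0.001, -0.821]
force: [-0.1, 0.0, 0.1]
width: 0.0308
gripper_force: 0.0
```

move_arm([
  {"jaw": -0.3, "dx": 0, "dy": 0, "dz": 0, "twist": 0.12},
  {"jaw": -0.3, "dx": 0, "dy": 0, "dz": 0, "twist": 0.12},
  {"jaw": -0.3, "dx": 0, "dy": 0, "dz": 0, "twist": 0.12},
  {"jaw": -0.3, "dx": 0, "dy": 0, "dz": 0, "twist": 0.12},
  {"jaw": -0.3, "dx": 0, "dy": 0, "dz": 0, "twist": 0.12},
  {"jaw": -0.3, "dx": 0, "dy": 0, "dz": 0, "twist": 0},
  {"jaw": -0.3, "dx": 0, "dy": 0, "dz": 0, "twist": 0},
])

```text
t: 10.43
eef_pos: [0.5573, 0.1306, 0.2511]
ee_rot: [3.14, -0.001, -1.411]
force: [0.8, 0.2, 0.0]
width: 0.0308
gripper_force: 0.0
```

```bash
python3 st.py
```

```text
t 10.4333 lay [570.34 214.68] z 0.2511 yaw -1.556467790462511 F lay x,y,z 0.81 0.05 0.02 M [ 0.1002 -0.0211  0.019 ] w 0.030844867497770198
```

move_arm([
  {"jaw": -0.3, "dx": 0, "dy": -0.003, "dz": 0.03, "twist": 0.0143},
  {"jaw": -0.3, "dx": 0, "dy": 0, "dz": 0.033, "twist": 0},
  {"jaw": -0.3, "dx": 0, "dy": 0, "dz": 0.033, "twist": 0},
  {"jaw": -0.3, "dx": 0, "dy": 0, "dz": 0.033, "twist": 0},
  {"jaw": -0.3, "dx": 0, "dy": 0, "dz": 0.03, "twist": 0},
  {"jaw": -0.3, "dx": 0, "dy": 0, "dz": 0.01, "twist": 0},
  {"jaw": -0.3, "dx": 0, "dy": 0, "dz": 0, "twist": 0},
  {"jaw": -0.3, "dx": 0, "dy": 0, "dz": 0, "twist": 0},
])

```text
t: 11.1
eef_pos: [0.5609, 0.1313, 0.0837]
ee_rot: [3.141, -0.001, -1.427]
force: [-0.2, 0.0, 0.3]
width: 0.0307
gripper_force: 0.0
```

```bash
python3 st.py
```

```text
t 11.1 lay [574.01 214.88] z 0.0837 yaw -1.572270050833109 F lay x,y,z -0.19 0.03 0.33 M [ 0.1474 -0.0815 -0.0027] w 0.030736512882276985
```

move_arm([
  {"jaw": -0.3, "dx": 0.004, "dy": 0, "dz": 0, "twist": -0.0015},
  {"jaw": -0.3, "dx": 0.004, "dy": 0, "dz": 0, "twist": 0},
  {"jaw": -0.3, "dx": 0.004, "dy": 0, "dz": 0, "twist": 0},
  {"jaw": -0.3, "dx": 0.004, "dy": 0, "dz": 0, "twist": 0},
  {"jaw": -0.3, "dx": 0.004, "dy": 0, "dz": 0, "twist": 0},
  {"jaw": -0.3, "dx": 0.004, "dy": 0, "dz": 0, "twist": 0},
  {"jaw": -0.3, "dx": 0.004, "dy": 0, "dz": 0, "twist": 0},
  {"jaw": -0.3, "dx": 0.004, "dy": 0, "dz": 0, "twist": 0},
  {"jaw": -0.3, "dx": 0.004, "dy": 0, "dz": 0, "twist": 0},
  {"jaw": -0.3, "dx": 0.004, "dy": 0, "dz": 0, "twist": 0},
])

```text
t: 11.93
eef_pos: [0.5665, 0.0923, 0.0841]
ee_rot: [-3.14, 0.001, -1.427]
force: [-4.1, 7.7, 5.2]
width: 0.0305
gripper_force: 3.9
```

```bash
python3 st.py
```

```text
t 11.9333 lay [573.9  175.51] z 0.0841 yaw -1.5727010046615564 F lay x,y,z -2.92 8.16 5.24 M [2.773  1.4971 0.0617] w 0.03051737323471078
```

move_arm([
  {"jaw": -0.3, "dx": 0.004, "dy": 0, "dz": 0, "twist": 0},
  {"jaw": -0.3, "dx": 0.004, "dy": 0, "dz": 0, "twist": 0},
  {"jaw": -0.3, "dx": 0.004, "dy": 0, "dz": 0, "twist": 0},
  {"jaw": -0.3, "dx": 0.004, "dy": 0, "dz": 0, "twist": 0},
  {"jaw": -0.3, "dx": 0.004, "dy": 0, "dz": 0, "twist": 0},
  {"jaw": -0.3, "dx": 0.004, "dy": 0, "dz": 0, "twist": 0},
  {"jaw": -0.3, "dx": 0.003, "dy": 0, "dz": 0, "twist": 0},
  {"jaw": -0.3, "dx": 0.003, "dy": 0, "dz": 0, "twist": 0},
  {"jaw": -0.3, "dx": 0, "dy": 0, "dz": 0, "twist": 0},
  {"jaw": -0.3, "dx": 0, "dy": 0, "dz": 0, "twist": 0},
])

```text
t: 12.77
eef_pos: [0.571, 0.0621, 0.084]
ee_rot: [-3.14, 0.001, -1.427]
force: [-0.9, 4.0, 2.4]
width: 0.0307
gripper_force: 1.9
```

```bash
python3 st.py; python3 look.py w4 622.5 10
```

```text
t 12.7667 lay [573.93 145.01] z 0.084 yaw -1.5728177577183895 F lay x,y,z -0.31 4.06 2.44 M [1.4558 0.3191 0.0095] w 0.030731606330315082
right edge y (slope mrad,pos) (np.float64(-4.120879120879053), np.float64(20.25), 13, np.float64(0.07177115647040144))
left edge y (np.float64(-9.523809523809106), np.float64(135.625), 11, np.float64(0.6396229114381122))
front edge x (np.float64(-1.4398916387834192e-12), np.float64(527.25), 16, np.float64(4.437337962598348e-14))
back edge x (np.float64(-1.335941067382596e-12), np.float64(622.5), 17, np.float64(4.822396738242826e-14))
fence top x None
line L None R None
```

View pics/w4.png

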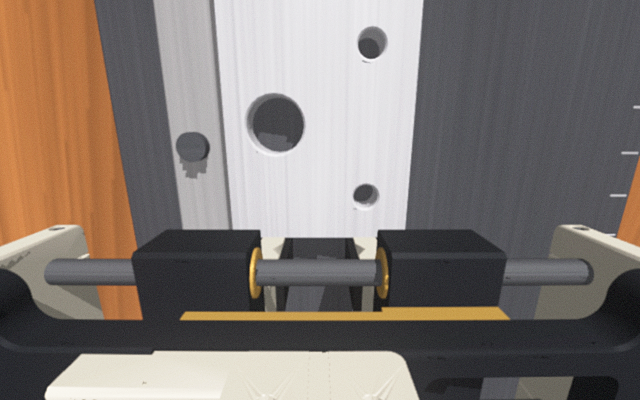

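The plate stays flush along the fence (fence edge at col 225). Its right edge is just beyond the top of the picture, so I'll push to about 3 mm short, then rise and look from directly above the line.

move_arm([
  {"jaw": -0.3, "dx": 0.003, "dy": 0, "dz": 0, "twist": 0},
  {"jaw": -0.3, "dx": 0.003, "dy": 0, "dz": 0, "twist": 0},
  {"jaw": -0.3, "dx": 0.002, "dy": 0, "dz": 0, "twist": 0},
  {"jaw": -0.3, "dx": 0.002, "dy": 0, "dz": 0, "twist": 0},
  {"jaw": -0.3, "dx": 0, "dy": 0, "dz": 0, "twist": 0},
  {"jaw": -0.3, "dx": 0, "dy": 0, "dz": 0, "twist": 0},
])

```text
t: 13.32
eef_pos: [0.5724, 0.0522, 0.0837]
ee_rot: [-3.141, 0.0, -1.427]
force: [-0.2, 3.6, 3.0]
width: 0.0308
gripper_force: 2.0
```

```bash
python3 st.py
```

```text
t 13.3167 lay [573.93 134.96] z 0.0837 yaw -1.572779714957829 F lay x,y,z 0.3 3.55 3.05 M [1.5218 0.0408 0.095 ] w 0.03082110197715326
```

move_arm([
  {"jaw": -0.3, "dx": -0.006, "dy": 0, "dz": 0, "twist": 0},
  {"jaw": -0.3, "dx": 0, "dy": 0, "dz": -0.03, "twist": 0},
  {"jaw": -0.3, "dx": 0, "dy": 0, "dz": -0.035, "twist": 0},
  {"jaw": -0.3, "dx": 0.02, "dy": 0, "dz": -0.03, "twist": 0},
  {"jaw": -0.3, "dx": 0.02, "dy": 0, "dz": -0.03, "twist": 0},
  {"jaw": -0.3, "dx": 0.02, "dy": 0, "dz": 0, "twist": 0},
  {"jaw": -0.3, "dx": 0, "dy": 0, "dz": 0, "twist": 0},
  {"jaw": -0.3, "dx": 0, "dy": 0, "dz": 0, "twist": 0},
  {"jaw": -0.3, "dx": 0, "dy": 0, "dz": 0, "twist": 0},
])

```text
t: 14.07
eef_pos: [0.579, -0.0016, 0.2075]
ee_rot: [3.14, -0.0, -1.428]
force: [0.6, -0.2, 0.2]
width: 0.0305
gripper_force: 0.0
```

```bash
python3 st.py; python3 look.py w5 622.5 3
```

```text
t 14.0667 lay [572.62  80.81] z 0.2075 yaw -1.5738054170258637 F lay x,y,z 0.54 -0.31 0.19 M [ 0.1469 -0.0103  0.0276] w 0.03045187289716679
right edge y (slope mrad,pos) (np.float64(-0.8241758241758277), np.float64(-0.75), 13, np.float64(0.10419660037644438))
left edge y (np.float64(0.9090909090913784), np.float64(125.75), 13, np.float64(0.10577977165062581))
front edge x (np.float64(-2.0694864498383012e-13), np.float64(527.0), 17, np.float64(0.0))
back edge x (np.float64(-1.289101986547275e-13), np.float64(622.25), 17, np.float64(0.0))
fence top x (np.float64(-16.239987632839348), np.float64(622.5), 11, np.float64(0.25225559856325486))
line L (np.float64(7.50932934033693e-16), np.float64(1.5), 15, np.float64(0.0)) R (np.float64(-2.4553571428571437), np.float64(-1.5), 15, np.float64(0.07085083817317386))
```

View pics/w5.png

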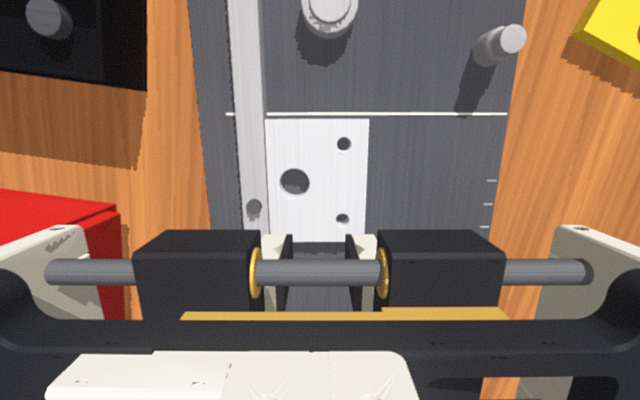

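The view shows the scribed line at row 114 (cols 225–507) and the plate's right edge just short of it at about row 118. The edge finder mixed the two up, so I'll measure the narrow dark gap directly.

```bash
cat > gap.py <<'E'
import sys,pickle
from h import *
np.set_printoptions(precision=2,suppress=True,linewidth=200)
nm=sys.argv[1]; c=pickle.load(open(nm+".pkl","rb")); g=cv2.imread(f"pics/{nm}.png",0).astype(np.float32)
def prof(x,t,z):
    uv=proj("w",np.array([np.r_[world(x,a),z] for a in t]),c).astype(np.float32)
    return cv2.remap(g,uv[:,:1],uv[:,1:],cv2.INTER_LINEAR).ravel()
# averaged profile perpendicular to the line, at plate-top height; then beside the plate for the line at z=.012
t=np.arange(-6,12,0.5)
for name,xs in(("plate back",range(595,617,2)),("plate mid",range(555,595,2)),("plate front",range(530,550,2))):
    print(name); print(np.c_[t,np.mean([prof(x,t,.027) for x in xs],0)].T.round(1)[1].astype(int))
t2=np.arange(-5,5,0.25); P=np.mean([prof(x,t2,.012) for x in range(440,520,4)],0); w=np.clip(P-np.median(P)-15,0,None); print("line centre",(w*t2).sum()/w.sum(),P.max())
E
python3 gap.py w5
```

```text
plate back
[101 101 102 103 104 101  99  99 103 112 150 195 225 246 244 221 183 143 106 103 110 137 170 207 225 238 238 237 236 236 236 236 236 236 236 236]
plate mid
[102 102 102 102 103 102 102  98 101 118 156 208 234 251 246 225 177 137 103 102 109 138 171 208 228 240 241 240 239 239 239 239 239 239 239 239]
plate front
[103 102 102 102 101 101 102  99  99 117 149 205 234 252 248 233 185 144 109 102 103 132 163 200 226 238 240 240 239 238 239 239 239 239 238 238]
line centre 0.16885733024946462 249.38326
```

The gap measures 4.85 mm, with the edge at 5.0 and the line at 0.17, and the plate is square. I'll go back to the left edge and finish the slide.

move_arm([
  {"jaw": -0.3, "dx": -0.022, "dy": -0.0015, "dz": 0, "twist": -0.0025},
  {"jaw": -0.3, "dx": -0.022, "dy": 0, "dz": 0, "twist": 0},
  {"jaw": -0.3, "dx": -0.021, "dy": 0, "dz": 0, "twist": 0},
  {"jaw": -0.3, "dx": 0, "dy": 0, "dz": 0.02, "twist": 0},
  {"jaw": -0.3, "dx": 0, "dy": 0, "dz": 0.035, "twist": 0},
  {"jaw": -0.3, "dx": 0, "dy": 0, "dz": 0.035, "twist": 0},
  {"jaw": -0.3, "dx": 0, "dy": 0, "dz": 0.025, "twist": 0},
  {"jaw": -0.3, "dx": 0, "dy": 0, "dz": 0.009, "twist": 0},
  {"jaw": -0.3, "dx": 0, "dy": 0, "dz": 0, "twist": 0},
  {"jaw": -0.3, "dx": 0, "dy": 0, "dz": 0, "twist": 0},
])

```text
t: 14.95
eef_pos: [0.572, 0.0635, 0.0845]
ee_rot: [3.141, -0.001, -1.424]
force: [-0.3, 0.1, 0.5]
width: 0.0307
gripper_force: 0.0
```

```bash
python3 st.py
```

```text
t 14.95 lay [575.14 146.2 ] z 0.0845 yaw -1.5694272844051271 F lay x,y,z -0.32 0.13 0.49 M [ 0.1477 -0.1188  0.0268] w 0.030652365963496114
```

move_arm([
  {"jaw": -0.3, "dx": 0.003, "dy": 0, "dz": 0, "twist": 0.0014},
  {"jaw": -0.3, "dx": 0.003, "dy": 0, "dz": 0, "twist": 0},
  {"jaw": -0.3, "dx": 0.003, "dy": 0, "dz": 0, "twist": 0},
  {"jaw": -0.3, "dx": 0.002, "dy": 0, "dz": 0, "twist": 0},
  {"jaw": -0.3, "dx": 0.002, "dy": 0, "dz": 0, "twist": 0},
  {"jaw": -0.3, "dx": 0.001, "dy": 0, "dz": 0, "twist": 0},
  {"jaw": -0.3, "dx": 0.001, "dy": 0, "dz": 0, "twist": 0},
  {"jaw": -0.3, "dx": 0, "dy": 0, "dz": 0, "twist": 0},
  {"jaw": -0.3, "dx": 0, "dy": 0, "dz": 0, "twist": 0},
])

```text
t: 15.7
eef_pos: [0.5745, 0.049, 0.0855]
ee_rot: [-3.139, 0.001, -1.426]
force: [-2.7, 5.7, 4.9]
width: 0.0305
gripper_force: 2.9
```

```bash
python3 st.py
```

```text
t 15.7 lay [575.49 131.44] z 0.0855 yaw -1.5718318695543485 F lay x,y,z -1.83 6.07 4.86 M [2.051  0.9116 0.0335] w 0.030540478898761197
```

move_arm([
  {"jaw": -0.3, "dx": 0.0005, "dy": 0, "dz": 0, "twist": 0},
  {"jaw": -0.3, "dx": 0.0005, "dy": 0, "dz": 0, "twist": 0},
  {"jaw": -0.3, "dx": 0.0003, "dy": 0, "dz": 0, "twist": 0},
  {"jaw": -0.3, "dx": 0, "dy": 0, "dz": 0, "twist": 0},
])

```text
t: 16.03
eef_pos: [0.5746, 0.0478, 0.0855]
ee_rot: [-3.139, 0.001, -1.426]
force: [-3.3, 6.2, 5.5]
width: 0.0312
gripper_force: 3.3
```

```bash
python3 st.py
```

```text
t 16.0333 lay [575.49 130.23] z 0.0855 yaw -1.5718961496099504 F lay x,y,z -2.39 6.61 5.51 M [2.3587 1.0299 0.0115] w 0.031164628660636767
```

move_arm([
  {"jaw": -0.3, "dx": -0.006, "dy": 0, "dz": 0, "twist": 0},
  {"jaw": -0.3, "dx": 0, "dy": 0, "dz": -0.03, "twist": 0},
  {"jaw": -0.3, "dx": 0.015, "dy": 0, "dz": -0.015, "twist": 0},
  {"jaw": -0.3, "dx": 0.022, "dy": 0, "dz": 0, "twist": 0},
  {"jaw": -0.3, "dx": 0.022, "dy": 0, "dz": 0, "twist": 0},
  {"jaw": -0.3, "dx": 0, "dy": 0, "dz": 0, "twist": 0},
  {"jaw": -0.3, "dx": 0, "dy": 0, "dz": 0, "twist": 0},
  {"jaw": -0.3, "dx": 0, "dy": 0, "dz": 0, "twist": 0},
])

```text
t: 16.7
eef_pos: [0.5817, -0.0056, 0.1295]
ee_rot: [-3.142, -0.0, -1.427]
force: [-0.2, -0.1, 0.6]
width: 0.0313
gripper_force: 0.0
```

```bash
python3 st.py; python3 look.py w6 622.5 0 | grep -E "left|front|back"; python3 gap.py w6
```

```text
t 16.7 lay [574.72  76.41] z 0.1295 yaw -1.572606464495176 F lay x,y,z -0.23 -0.11 0.64 M [ 0.1009 -0.0274 -0.0558] w 0.03128238274497157
left edge y (np.float64(-5.945121951219173), np.float64(121.25), 13, np.float64(0.359567048204627))
front edge x (np.float64(-8.488664714053831e-13), np.float64(527.25), 17, np.float64(0.981465915259882))
back edge x (np.float64(-2.4238628129119127e-12), np.float64(622.5), 17, np.float64(0.0909548154226994))
plate back
[ 96  97  97  96  97  97  97  96  96  98 130 190 230 243 238 233 231 231 231 231 231 231 231 231 231 231 231 231 231 231 231 231 230 231 231 231]
plate mid
[ 96  96  96  97  97  96  96  96  95  97 133 190 233 245 241 237 235 234 234 234 234 234 234 235 234 234 234 234 234 234 234 234 234 234 234 234]
plate front
[ 96  96  95  97  97  97  97  95  93  99 138 193 235 244 241 236 234 233 234 234 234 234 234 234 233 234 233 233 233 234 234 233 233 234 234 233]
line centre 0.13563693184046335 245.08476
```

View pics/w6.png

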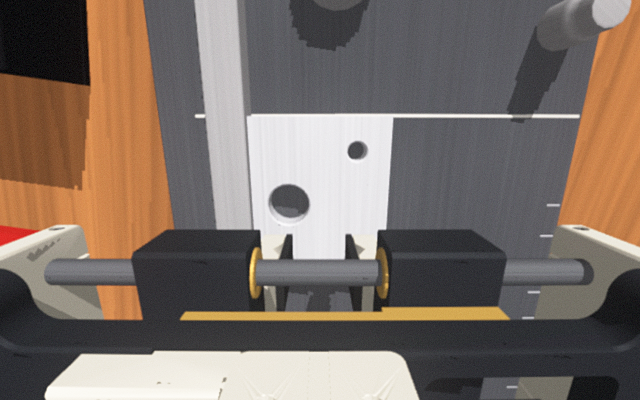

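The plate's right edge now merges with the line at row 116, with the back edge flush at col 250. I'll fit the blurred profile for the sub-millimetre position.

```bash
cat > fit.py <<'E'
import sys,pickle
from h import *
from scipy.optimize import least_squares
from scipy.special import erf
nm=sys.argv[1]; c=pickle.load(open(nm+".pkl","rb")); g=cv2.imread(f"pics/{nm}.png",0).astype(np.float32)
t=np.arange(-6,8,0.1)
def prof(xs,z):
    o=[]
    for x in xs:
        uv=proj("w",np.array([np.r_[world(x,a),z] for a in t]),c).astype(np.float32); o.append(cv2.remap(g,uv[:,:1],uv[:,1:],cv2.INTER_LINEAR).ravel())
    return np.mean(o,0)
S=lambda u,s:.5*(1+erf(u/s))
L=prof(range(440,520,2),.012)
f=lambda p:p[0]+(p[1]-p[0])*(S(t-p[2],p[4])-S(t-p[3],p[4]))
r=least_squares(lambda p:np.r_[f(p)-L,(p[3]-p[2]-2)*50],[100,250,-1,1,.5]); print("line",r.x.round(2),"centre",r.x[2:4].mean(),np.abs(r.fun).max())
lc=r.x[2:4].mean(); lv,s=r.x[1],r.x[4]
E=c[2][:3,3]; cy=lay(E)[1]; H=E[2]
for a,b in((532,550),(550,570),(596,617)):
    P=prof(range(a,b,2),.027)
    pr=lambda y,z0,z1: cy+(y-cy)*(H-z1)/(H-z0)   # seen at plane z1
    o=pr(lc-1,.012,.027)
    h=lambda p:p[0]+(lv-p[0])*S(t-p[3],s)+(p[1]-lv)*S(t-p[2],s)
    q=least_squares(lambda p:h(p)-P,[98,234,.5,o]); e=q.x[2]
    print((a,b),"plate edge",e.round(2),"line outer seen",q.x[3].round(2),"predicted",o.round(2),"levels",q.x[:2].round(0),"rms",q.fun.std().round(1),"edge-line",(e-lc).round(2))
E
python3 fit.py w6
```

```text
line [ 92.42 250.56  -1.06   1.32   0.74] centre 0.13061389769475862 18.56977620858402
(532, 550) plate edge 0.9 line outer seen -0.68 predicted -0.32 levels [ 96. 234.] rms 1.4 edge-line 0.77
(550, 570) plate edge 0.84 line outer seen -0.68 predicted -0.32 levels [ 97. 235.] rms 1.3 edge-line 0.71
(596, 617) plate edge 0.89 line outer seen -0.63 predicted -0.32 levels [ 96. 231.] rms 1.4 edge-line 0.76
```

Correcting for edge bloom (the plate measures 121 mm wide), the edge is about 0.6 mm short of the line. I'll push once more to TCP y = 129.6.

move_arm([
  {"jaw": -0.3, "dx": -0.024, "dy": 0, "dz": 0, "twist": -0.0015},
  {"jaw": -0.3, "dx": -0.024, "dy": 0, "dz": 0, "twist": 0},
  {"jaw": -0.3, "dx": -0.018, "dy": 0, "dz": 0, "twist": 0},
  {"jaw": -0.3, "dx": 0, "dy": 0, "dz": 0.02, "twist": 0},
  {"jaw": -0.3, "dx": 0, "dy": 0, "dz": 0.02, "twist": 0},
  {"jaw": -0.3, "dx": 0, "dy": 0, "dz": 0.006, "twist": 0},
  {"jaw": -0.3, "dx": 0.004, "dy": 0, "dz": 0, "twist": 0},
  {"jaw": -0.3, "dx": 0.004, "dy": 0, "dz": 0, "twist": 0},
  {"jaw": -0.3, "dx": 0, "dy": 0, "dz": 0, "twist": 0},
  {"jaw": -0.3, "dx": 0, "dy": 0, "dz": 0, "twist": 0},
])

```text
t: 17.58
eef_pos: [0.574, 0.0516, 0.0845]
ee_rot: [-3.14, 0.0, -1.425]
force: [0.7, 0.4, 0.5]
width: 0.0308
gripper_force: 0.0
```

```bash
python3 st.py
```

```text
t 17.5833 lay [575.42 134.15] z 0.0845 yaw -1.5709790175828036 F lay x,y,z 0.76 0.33 0.54 M [-0.0102  0.0085  0.0177] w 0.03077148566175465
```

move_arm([
  {"jaw": -0.3, "dx": 0.002, "dy": 0, "dz": 0, "twist": 0},
  {"jaw": -0.3, "dx": 0.0015, "dy": 0, "dz": 0, "twist": 0},
  {"jaw": -0.3, "dx": 0.0005, "dy": 0, "dz": 0, "twist": 0},
  {"jaw": -0.3, "dx": 0.0005, "dy": 0, "dz": 0, "twist": 0},
  {"jaw": -0.3, "dx": 0.0002, "dy": 0, "dz": 0, "twist": 0},
  {"jaw": -0.3, "dx": 0, "dy": 0, "dz": 0, "twist": 0},
])

```text
t: 18.08
eef_pos: [0.5743, 0.0479, 0.0839]
ee_rot: [-3.141, 0.001, -1.425]
force: [-2.3, 4.8, 3.7]
width: 0.0305
gripper_force: 2.3
```

```bash
python3 st.py
```

```text
t 18.0833 lay [575.15 130.39] z 0.0839 yaw -1.5702923660209258 F lay x,y,z -1.57 5.04 3.67 M [ 1.6252  0.6957 -0.0715] w 0.03054390078779114
```

move_arm([
  {"jaw": -0.3, "dx": 0.0004, "dy": 0, "dz": 0, "twist": 0},
  {"jaw": -0.3, "dx": 0.0004, "dy": 0, "dz": 0, "twist": 0},
  {"jaw": -0.3, "dx": 0, "dy": 0, "dz": 0, "twist": 0},
])

```text
t: 18.33
eef_pos: [0.5743, 0.0472, 0.0839]
ee_rot: [-3.141, 0.001, -1.425]
force: [-3.4, 6.1, 4.1]
width: 0.0303
gripper_force: 2.9
```

```bash
python3 st.py
```

```text
t 18.3333 lay [575.12 129.77] z 0.0839 yaw -1.5702581892086327 F lay x,y,z -2.51 6.52 4.09 M [ 2.0997  0.9568 -0.1008] w 0.030347736977534345
```

move_arm([
  {"jaw": -0.3, "dx": -0.006, "dy": 0, "dz": 0, "twist": 0},
  {"jaw": -0.3, "dx": 0, "dy": 0, "dz": -0.03, "twist": 0},
  {"jaw": -0.3, "dx": 0.02, "dy": 0, "dz": -0.015, "twist": 0},
  {"jaw": -0.3, "dx": 0.024, "dy": 0, "dz": 0, "twist": 0},
  {"jaw": -0.3, "dx": 0.024, "dy": 0, "dz": 0, "twist": 0},
  {"jaw": -0.3, "dx": 0, "dy": 0, "dz": 0, "twist": 0},
  {"jaw": -0.3, "dx": 0, "dy": 0, "dz": 0, "twist": 0},
  {"jaw": -0.3, "dx": 0, "dy": 0, "dz": 0, "twist": 0},
])

```text
t: 19.0
eef_pos: [0.583, -0.0149, 0.1282]
ee_rot: [3.141, -0.0, -1.425]
force: [-0.2, 0.3, 0.4]
width: 0.0306
gripper_force: 0.0
```

```bash
python3 st.py; python3 look.py w7 622.5 0 | grep -E "left|front|back"; python3 gap.py w7|tail -4; python3 fit.py w7
```

```text
t 19.0 lay [574.69  67.06] z 0.1282 yaw -1.5709560565455432 F lay x,y,z -0.11 0.35 0.37 M [ 0.0917 -0.0012 -0.024 ] w 0.030595105001830634
left edge y (np.float64(55.45454545454556), np.float64(120.5), 13, np.float64(1.464406495051195))
front edge x (np.float64(0.2525252525224265), np.float64(527.25), 17, np.float64(0.18404435265901775))
back edge x (np.float64(19.555214723921907), np.float64(622.5), 17, np.float64(0.49966829046278277))
[ 98  98  99  99 101 100  97  98 112 159 214 240 243 238 236 235 235 235 235 235 235 235 235 235 235 235 235 235 235 235 235 235 235 235 235 235]
plate front
[ 99  99  99  99  99  98  97  97 105 140 202 235 243 238 235 234 234 234 235 235 235 235 235 234 234 235 235 234 234 235 235 234 234 234 234 234]
line centre 0.17129861978625435 245.83882
line [ 94.75 251.49  -1.02   1.36   0.74] centre 0.16940683518215438 18.68073969054347
(532, 550) plate edge 0.14 line outer seen -1.22 predicted -0.95 levels [ 98. 235.] rms 1.4 edge-line -0.03
(550, 570) plate edge 0.06 line outer seen -1.29 predicted -0.95 levels [ 99. 236.] rms 1.4 edge-line -0.11
(596, 617) plate edge 0.04 line outer seen -1.38 predicted -0.95 levels [ 98. 232.] rms 1.1 edge-line -0.13
```

The edge is within 0.1–0.3 mm of the line. Next I'll move to the front edge, turn back and press home again.

move_arm([
  {"jaw": 0, "dx": 0, "dy": 0.01, "dz": -0.03, "twist": 0},
  {"jaw": 0, "dx": 0.007, "dy": 0.027, "dz": -0.02, "twist": 0},
  {"jaw": 0, "dx": 0, "dy": 0.03, "dz": 0, "twist": 0},
  {"jaw": 0, "dx": 0, "dy": 0.03, "dz": 0, "twist": 0},
  {"jaw": 0, "dx": 0, "dy": 0, "dz": 0, "twist": -0.12},
  {"jaw": 0, "dx": 0, "dy": 0, "dz": 0, "twist": -0.12},
  {"jaw": 0, "dx": 0, "dy": 0, "dz": 0, "twist": -0.12},
  {"jaw": 0, "dx": 0, "dy": 0, "dz": 0, "twist": -0.12},
  {"jaw": 0, "dx": 0, "dy": 0, "dz": 0, "twist": -0.12},
  {"jaw": 0, "dx": 0, "dy": 0, "dz": 0, "twist": -0.12},
  {"jaw": 0, "dx": 0, "dy": 0, "dz": 0, "twist": -0.12},
  {"jaw": 0, "dx": 0, "dy": 0, "dz": 0, "twist": -0.12},
])

```text
t: 20.05
eef_pos: [0.4882, -0.0351, 0.1784]
ee_rot: [3.142, 0.0, -0.457]
force: [0.8, 0.1, -0.1]
width: 0.0438
gripper_force: 0.0
```

move_arm([
  {"jaw": 0, "dx": 0, "dy": 0, "dz": 0, "twist": -0.12},
  {"jaw": 0, "dx": 0, "dy": 0, "dz": 0, "twist": -0.12},
  {"jaw": 0, "dx": 0, "dy": 0, "dz": 0, "twist": -0.12},
  {"jaw": 0, "dx": 0, "dy": 0, "dz": 0, "twist": -0.12},
  {"jaw": 0, "dx": 0, "dy": 0, "dz": 0, "twist": -0.12},
  {"jaw": 0, "dx": 0, "dy": 0, "dz": 0, "twist": 0},
  {"jaw": 0, "dx": 0, "dy": 0, "dz": 0, "twist": 0},
])

```text
t: 20.63
eef_pos: [0.4882, -0.0353, 0.1784]
ee_rot: [3.142, 0.0, 0.132]
force: [0.1, -0.1, -0.0]
width: 0.0442
gripper_force: 0.0
```

```bash
python3 st.py
```

```text
t 20.6333 lay [477.92  60.57] z 0.1784 yaw -0.013146453815673642 F lay x,y,z 0.08 -0.12 -0.01 M [-0.0042 -0.0114  0.017 ] w 0.044226340997919486
```

move_arm([
  {"jaw": 0, "dx": 0.01, "dy": 0, "dz": 0, "twist": -0.013},
  {"jaw": 0, "dx": 0, "dy": 0, "dz": 0.035, "twist": 0},
  {"jaw": 0, "dx": 0, "dy": 0, "dz": 0.035, "twist": 0},
  {"jaw": 0, "dx": 0, "dy": 0, "dz": 0.02, "twist": 0},
  {"jaw": 0, "dx": 0, "dy": 0, "dz": 0.005, "twist": 0},
  {"jaw": 0, "dx": 0.01, "dy": 0, "dz": 0, "twist": 0},
  {"jaw": 0, "dx": 0.01, "dy": 0, "dz": 0, "twist": 0},
  {"jaw": 0, "dx": 0.002, "dy": 0, "dz": 0, "twist": 0},
  {"jaw": 0, "dx": 0, "dy": 0, "dz": 0, "twist": 0},
  {"jaw": 0, "dx": 0, "dy": 0, "dz": 0, "twist": 0},
])

```text
t: 21.47
eef_pos: [0.5207, -0.0311, 0.0844]
ee_rot: [-3.141, -0.002, 0.148]
force: [-0.8, -0.1, 0.6]
width: 0.0438
gripper_force: 0.0
```

```bash
python3 st.py
```

```text
t 21.4667 lay [510.62  60.01] z 0.0844 yaw 0.002179614108680672 F lay x,y,z -0.77 0.02 0.6 M [-0.0875 -0.      0.0097] w 0.04382898061171688
```

move_arm([
  {"jaw": 0, "dx": 0.001, "dy": 0, "dz": 0, "twist": 0.002},
  {"jaw": 0, "dx": 0.001, "dy": 0, "dz": 0, "twist": 0},
  {"jaw": 0, "dx": 0.001, "dy": 0, "dz": 0, "twist": 0},
  {"jaw": 0, "dx": 0.001, "dy": 0, "dz": 0, "twist": 0},
  {"jaw": 0, "dx": 0.0005, "dy": 0, "dz": 0, "twist": 0},
])

```text
t: 21.88
eef_pos: [0.5245, -0.0306, 0.0835]
ee_rot: [-3.142, -0.0, 0.146]
force: [-0.3, -0.3, -0.1]
width: 0.0439
gripper_force: 0.0
```

move_arm([
  {"jaw": 0, "dx": 0.0006, "dy": 0, "dz": 0, "twist": 0},
  {"jaw": 0, "dx": 0.0006, "dy": 0, "dz": 0, "twist": 0},
])

```text
t: 22.05
eef_pos: [0.5254, -0.0305, 0.0834]
ee_rot: [3.142, 0.0, 0.146]
force: [-2.7, 0.4, 0.4]
width: 0.0436
gripper_force: 1.0
```

```bash
python3 st.py
```

```text
t 22.05 lay [515.43  59.92] z 0.0834 yaw 0.0006045146269035295 F lay x,y,z -2.58 0.8 0.41 M [-0.0554  0.6515 -0.0016] w 0.04361332621230213
```

move_arm([
  {"jaw": 0, "dx": 0.0005, "dy": 0, "dz": 0, "twist": 0},
  {"jaw": 0, "dx": 0.0005, "dy": 0, "dz": 0, "twist": 0},
  {"jaw": 0, "dx": 0.0003, "dy": 0, "dz": 0, "twist": 0},
])

```text
t: 22.3
eef_pos: [0.5256, -0.0306, 0.0831]
ee_rot: [3.141, 0.003, 0.146]
force: [-6.7, 0.2, 5.2]
width: 0.0436
gripper_force: 3.0
```

```bash
python3 st.py
```

```text
t 22.3 lay [515.6   59.82] z 0.0831 yaw 0.00015192537320291022 F lay x,y,z -6.58 1.21 5.17 M [ 0.1473  2.1849 -0.0796] w 0.04359205285914971
```

move_arm([
  {"jaw": 0, "dx": 0.0006, "dy": 0, "dz": 0, "twist": 0},
  {"jaw": 0, "dx": 0.0006, "dy": 0, "dz": 0, "twist": 0},
  {"jaw": 0, "dx": 0.0004, "dy": 0, "dz": 0, "twist": 0},
  {"jaw": 0, "dx": 0, "dy": 0, "dz": 0, "twist": 0},
])

```text
t: 22.63
eef_pos: [0.5258, -0.0306, 0.0829]
ee_rot: [3.141, 0.005, 0.146]
force: [-9.1, 0.9, 7.4]
width: 0.0435
gripper_force: 4.5
```

```bash
python3 st.py
```

```text
t 22.6333 lay [515.8   59.74] z 0.0829 yaw -8.040674935633207e-05 F lay x,y,z -8.91 2.19 7.44 M [0.2337 3.3184 0.0384] w 0.0435216534441312
```

move_arm([
  {"jaw": 0, "dx": 0.0006, "dy": 0, "dz": 0, "twist": 0},
  {"jaw": 0, "dx": 0.0006, "dy": 0, "dz": 0, "twist": 0},
  {"jaw": 0, "dx": 0.0004, "dy": 0, "dz": 0, "twist": 0},
  {"jaw": 0, "dx": 0, "dy": 0, "dz": 0, "twist": 0},
  {"jaw": 0, "dx": 0, "dy": 0, "dz": 0, "twist": 0},
  {"jaw": 0, "dx": 0, "dy": 0, "dz": 0, "twist": 0},
  {"jaw": 0, "dx": 0, "dy": 0, "dz": 0, "twist": 0},
  {"jaw": 0, "dx": 0, "dy": 0, "dz": 0, "twist": 0},
  {"jaw": 0, "dx": 0, "dy": 0, "dz": 0, "twist": 0},
  {"jaw": 0, "dx": 0, "dy": 0, "dz": 0, "twist": 0},
  {"jaw": 0, "dx": 0, "dy": 0, "dz": 0, "twist": 0},
])

```text
t: 23.55
eef_pos: [0.526, -0.0307, 0.0827]
ee_rot: [3.141, 0.008, 0.145]
force: [-13.7, 1.6, 10.3]
width: 0.044
gripper_force: 6.5
```

```bash
python3 st.py
```

```text
t 23.55 lay [516.02  59.64] z 0.0827 yaw -0.00048180015138116206 F lay x,y,z -13.3 3.57 10.34 M [0.5212 4.806  0.0724] w 0.04396631124359126
```

The press reached 13 N and was held about 0.75 s. I'll release, rise and check.

move_arm([
  {"jaw": 0, "dx": -0.003, "dy": 0, "dz": 0, "twist": 0},
  {"jaw": 0, "dx": -0.01, "dy": 0, "dz": 0, "twist": 0},
  {"jaw": 0, "dx": -0.015, "dy": 0, "dz": 0, "twist": 0},
  {"jaw": 0, "dx": -0.005, "dy": 0, "dz": -0.03, "twist": 0},
  {"jaw": 0, "dx": 0, "dy": 0.02, "dz": -0.03, "twist": 0},
  {"jaw": 0, "dx": 0, "dy": 0.02, "dz": -0.03, "twist": 0},
  {"jaw": 0, "dx": 0, "dy": 0.018, "dz": 0, "twist": 0},
  {"jaw": 0, "dx": 0, "dy": 0, "dz": 0, "twist": 0},
  {"jaw": 0, "dx": 0, "dy": 0, "dz": 0, "twist": 0},
  {"jaw": 0, "dx": 0, "dy": 0, "dz": 0, "twist": 0},
])

```text
t: 24.38
eef_pos: [0.5055, -0.092, 0.1732]
ee_rot: [-3.141, -0.0, 0.146]
force: [0.1, 0.1, -0.3]
width: 0.0434
gripper_force: 0.0
```

```bash
python3 st.py; python3 look.py w8 622.5 0; python3 fit.py w8
```

```text
t 24.3833 lay [486.79   1.99] z 0.1732 yaw 0.00010010672110122298 F lay x,y,z 0.08 0.05 -0.27 M [-0.0618 -0.0305  0.0258] w 0.04338966811582538
right edge y (slope mrad,pos) (np.float64(1.3736263736263945), np.float64(-1.0), 13, np.float64(0.08646211528492424))
left edge y (np.float64(0.8241758241762143), np.float64(120.5), 13, np.float64(0.08887267098693377))
front edge x (np.float64(5.106209150326803), np.float64(527.0), 17, np.float64(0.26949641190988133))
back edge x (np.float64(8.703969778035276e-13), np.float64(622.5), 17, np.float64(5.595131333220142e-14))
fence top x (np.float64(-7.364917106829688e-13), np.float64(622.5), 20, np.float64(5.422516559388814e-14))
line L (np.float64(8.293529922051171e-15), np.float64(1.5), 5, np.float64(1.4043333874306804e-16)) R (np.float64(0.5580357142857109), np.float64(-1.25), 15, np.float64(0.12094617063171612))
line [105.03 257.39  -1.21   1.52   0.88] centre 0.15118727633004103 36.413498158877864
(532, 550) plate edge 0.68 line outer seen -1.04 predicted -0.61 levels [109. 244.] rms 2.8 edge-line 0.53
(550, 570) plate edge 0.78 line outer seen -1.01 predicted -0.61 levels [109. 245.] rms 3.5 edge-line 0.63
(596, 617) plate edge 0.74 line outer seen -0.97 predicted -0.61 levels [110. 244.] rms 2.5 edge-line 0.59
```

View pics/w8.png

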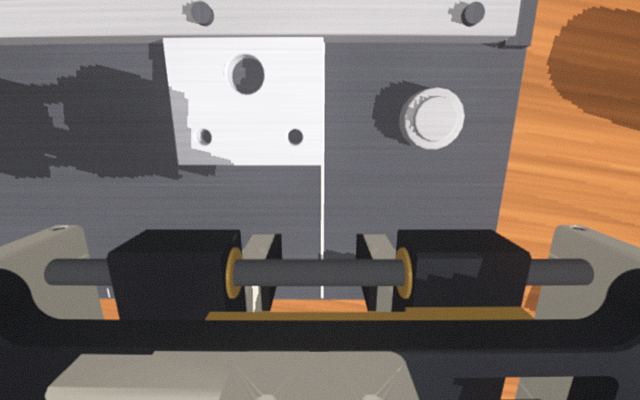

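The final view shows the plate flush at the fence (row 38), with its right edge running straight into the line at col 322. I'll make one bloom-free check, comparing hole centres with the earlier picture.

Run:
```python
from h import *
import pickle
np.set_printoptions(precision=2,suppress=True)
for nm,ry in(("w2",None),("w3",64.75),("w5",5),("w8",0)):
    if ry is None: continue
    c=pickle.load(open(nm+".pkl","rb")); g=cv2.imread(f"pics/{nm}.png",0)
    # rectify plate top to 0.1 mm grid in layout axes
    xs=np.arange(528,622,.2); ys=np.arange(ry-2,ry+123,.2); X,Y=np.meshgrid(xs,ys)
    W=(X[...,None]*ex+(LP@ey*1000+Y[...,None])*ey)/1000
    uv=proj("w",np.c_[W.reshape(-1,2),np.full(X.size,.027)],c).astype(np.float32).reshape(X.shape+(2,))
    r=cv2.remap(g,uv[...,0],uv[...,1],cv2.INTER_LINEAR)
    k,l,s,ce=cv2.connectedComponentsWithStats((r<185).astype(np.uint8))
    for i in range(1,k):
        x,y,w,h,a=s[i]
        if a*.04>60 and w<200 and h<200 and x>0 and y>0: print(nm,"bbox x",xs[x]+w*.1,"y",ys[y]+h*.1,"size",w*.2,h*.2)
```

```text
w3 bbox x 549.9000000000035 y 87.55000000000027 size 13.0 12.8
w3 bbox x 596.6000000000123 y 124.25000000000067 size 28.8 28.6
w3 bbox x 549.9000000000035 y 161.15000000000128 size 13.0 12.4
w5 bbox x 549.8000000000034 y 27.500000000000018 size 13.600000000000001 12.200000000000001
w5 bbox x 596.6000000000123 y 63.30000000000005 size 29.200000000000003 26.200000000000003
w5 bbox x 549.9000000000035 y 100.6000000000001 size 13.4 10.8
w8 bbox x 550.0000000000035 y 22.399999999999995 size 13.200000000000001 12.4
w8 bbox x 596.6000000000123 y 57.99999999999999 size 28.8 25.200000000000003
w8 bbox x 550.0000000000035 y 95.39999999999998 size 12.8 10.0
```

The occluding hole rims give a shift of 64.55 mm, so the edge is within about 0.1–0.2 mm of the line, square and flush. The arm is clear, so I'm handing in.

```bash
python3 -c "
from station import arm
print(arm.job_done())"
```

```text
the job is handed in; nothing more can be done
None
```

The job is handed in; it returned no verdict. The bracket plate sits square and flush against the fence, its right edge within about 0.2 mm of the scribed line by my best estimate, and it was pressed home at about 13 N for 0.75 s before I released it and moved the arm clear.

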